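# Open the air filter pot whose thread hand is unknown

## Task

I need to look at the filter under the black round cap of the air filter pot screwed to the bench, but nobody remembers whether its quick thread is right- or left-handed: try the cap one way and, if it stops after a small turn, the other way, until it is loose. Then lift it straight off and finish still holding it in the gripper, level, about 10 cm above where it sat, over the pot and touching nothing else. Leave the tin and the wooden pieces beside it where they are.

Things in the scene. Friction and masses are not known exactly. Their poses are not given: they have to be found in the camera images.
- pot: air filter pot, fixed to the bench: grey base plate 104 x 104 x 10 mm, round aluminium body 68 mm across up to a shoulder 64 mm above the bench, two brass hose barbs along +y and -y reaching 65 mm from the axis (up to 55 mm above the bench). Origin: on the axis, at bench height; z up.
- pot_neck (a point): point on the pot's axis at the shoulder, 64 mm above the bench, where the cap's rim sits. Under the cap a neck 24 mm across rises 26 mm from here and carries two thread teeth (43 mm across). To come off, the cap must rise 15 mm for its lugs to leave the teeth and 26 mm to clear the neck.
- cap: black round plastic screw cap with fine grip ribs, 54 mm across, 34 mm high, 0.12 kg (varies), loose but held by its thread. It sits on the pot's shoulder; its whole side (64 to 98 mm above the bench) can be gripped from above across any diameter. Origin: centre of its lower rim; z up. At the start its x axis lies along the pot's x axis within 0.05 rad.
- cap_top (a point): centre of the cap's top, 34 mm above its rim; a grey pointer rib (44 x 8 x 3.5 mm) lies across it along the cap's x axis. Thread hand: drawn anew each start, not visible. Wrong way: stops hard at 5 to 15 degrees; pads gripping with 25 N then slip round it at about 0.35 N m. Right way: turns easily, lifts off anywhere from 52 to 100 degrees; before that its lugs catch. Turning does not raise it.
- wood_wax_tin: round tin, 70 mm across, 38 mm high, loose, beside the pot; leave it. Origin: centre of the underside.
- cork_block: wooden sanding block 58 x 100 x 34 mm (x, y, z), loose, behind the pot; leave it. Origin: centre of the underside.
- offcut_2: hardwood offcut 39 x 110 x 19 mm (x, y, z), loose, beside the pot; leave it. Origin: centre of the underside.
Mind the look-alikes: they are no part of the job. Leave any orange look-alike of the pot alone.

How it is judged:
By the outcome, as a careful person would: the job done as asked, in the order asked, and still so for the second after the job is handed in, while the arm keeps its last pose, push and grip.
It also fails if it takes over 48 s, if anything falls off the work surface, if the arm or the gripper's body presses on something with over 40 N, if the wrist force passes 120 N, or if a joint passes its speed limit or range.

## Robot

A 6-joint arm with a two-finger parallel gripper is mounted at the origin on a cart in front of the work surface, level with it; the furniture and walls round the work are solid. World frame = base frame: x ahead of the robot, y to its left, z up, the work surface at z = 0. Lengths are in m, angles in rad, forces in N, time in s.
With the tool pointing down it reaches from about 0.25 to 0.725 m from the base axis. Payload 9.7 kg.
Tool frame: the origin (TCP) lies on the centre line of the jaws, within the pads' length; the fingertips stand r.tip_extent ahead of it and the grasp point (between the pads) lies 2 mm behind it (r.tip_extent is the distance from the TCP to the fingertips, in m); z points along the fingers, y is the line along which they close (so a half turn about z gives the same grasp; the last joint's range is limited). The gripper opens to 85 mm and grips with 20 to 120 N. Pads are 22 mm wide; open, the fingers measure 114 mm over their backs; the gripper's body (76 mm by 85 mm) begins 54 mm behind the grasp point. The pads swing forward as they close: fully open they stand 13 mm farther back than shut.
Start: joints at [-1.106, 0.087, 0.176, 1.66, 0, 1.571], TCP at [0.247, -0.492, 0.248] pointing down, gripper open.
Joint ranges: [-3.13, 3.13], [-0.85, 1.81], [-1.15, 1.24], [-2.2, 2.28], [-1.44, 1.52], [-3.14, 3.14]. Speed limits (rad/s): [2.22, 2.22, 2.57, 3.14, 3.14, 3.14].

## Interface

Orientations are given as a 3x3 rotation matrix whose columns are the frame's x, y, z axes.
In Python, from bench import telemetry, optics, r gives the robot as it stands.
- The arm moves only by the tool servo_tool, never from a script. Its argument "plan" is a list of rows, each a list of 3 entries, a list of its own where there are three numbers: the shift along the world's x, y, z each as a share of 50 mm, from -1 to 1, then the turn, a rotation vector about the world's x, y, z each as a share of 4 degrees, from -1 to 1, then the closure, from 0 (fully open) to 1 (shut). In form: [[[dx, dy, dz], [rx, ry, rz], gripper], ...]. A call has 1 to 20 rows; each row shifts and turns the commanded pose from where the row before left it; what a row does not reach is not made up. A row lasts 1/8 s, in which the tool goes at most 62.5 mm and 10.7 degrees, less where a joint would pass 70% of its speed; a pose out of reach is approached as far as the arm can. A call with a number of a shift or a turn outside -1 to 1 is refused whole. A call with a gripper value outside its range is refused whole. The fingers move at their own pace and stop on an object; the grip force is fixed at half the most. Time passes only in rows, so rows that do not move let the fingers close. It gives the time, the measured TCP pose, the force, the opening and the grip force at its end, in the units of the state.
- telemetry.get_obs(): the state, without advancing time (a new reading comes with each control period).
- optics.snapshot(name): name is "scene" or "top"; returns (picture, depth): 480x640x3 uint8, red, green, blue; 480x640 float32, m along the optical axis (not along the pixel's ray), 0 where there is no reading.
- optics.calibration(name): a dict with "vfov" (degrees; the focal length in pixels is half the picture's height over the tangent of half this angle, whatever the lens; pixels are square), "cx", "cy" (the principal point, pixels), "position" and "rotation" of the camera in the world. Camera axes: x right, y up, looking along -z (the intrinsics and any distortion apply to the point x, -y, -z); pixel columns grow to the right and rows downward; lengths in m; the calibration is good to about 2 mm. A picture is of the moment at which its call begins. calibration takes no time and is no camera call.
- r.finish_job(): hands the job in; it is judged then, once.
The state is a dict: "time": time; "joint_positions": joint angles; "qd": joint speeds; "joint_efforts": joint torques, N m; "tool_pos": TCP position; "ee_rot": TCP orientation; "wrist_force": force on the tool from outside, world axes, zero at the start; "moment": the same for the moment, N m; "opening": opening from 0.0 (shut) to 1.0 (fully open); "grip_force": force on a finger pad.
Only numpy, scipy, OpenCV 4.12 (cv2) and the standard library are available. Lean on these libraries where they do the work, as an engineer would, in place of code of your own. Each camera call takes 0.05 s, during which the arm holds its last target. There are 200 camera calls.

## Working session

There is one attempt and no reset: what is moved stays moved. The work goes in short steps, Python scripts to look and compute and a tool call to move; the robot and the scene stay as the last step left them, time stands still between calls to the robot, and variables do not carry over. Pictures are saved under pics/ and viewed, at most 10 in all, crops included, and the job is handed in when it is done.

Besides the shell and the picture viewer there is one more tool, called as a command line: name --argument value ..., lists and objects as JSON in quotes. servo_tool: Moves the arm, as the interface text tells. Shift numbers are shares of 50 mm and turn numbers shares of 4 degrees, none past 1 either way. Its arguments: {"type":"object","properties":{"plan":{"type":"array"}},"required":["plan"]}

```bash
ls; mkdir -p pics
cat > h.py <<'E'
import numpy as np, cv2
from bench import telemetry, optics, r
def snap(n):
    p,d=optics.snapshot(n); np.savez('last_'+n,p=p,d=d); return p,d
def ray(n,u,v):
    c=optics.calibration(n); f=240/np.tan(np.radians(c['vfov'])/2)
    d=np.array([(u-c['cx'])/f,-(v-c['cy'])/f,-1.]); return np.array(c['position']),np.array(c['rotation'])@d
def pt(n,u,v,depth):
    o,d=ray(n,u,v); return o+d*depth
def atz(n,u,v,z):
    o,d=ray(n,u,v); return o+d*(z-o[2])/d[2]
E
python3 - <<'E'
from h import *
for n in('scene','top'):
    p,d=snap(n); cv2.imwrite(f'pics/{n}1.png',p[...,::-1]); print(n,optics.calibration(n),(d>0).mean())
print(telemetry.get_obs(), r.tip_extent)
E
```

```text
pics
scene {'vfov': 53.96107884737464, 'cx': 317.62303278194645, 'cy': 229.8869021847801, 'position': array([0.1642731 , 0.73023262, 0.76147492]), 'rotation': array([[-0.87115301,  0.33408193, -0.35983564],
       [-0.49098367, -0.60051669,  0.63112182],
       [-0.00524091,  0.7264771 ,  0.68717069]])} 0.9959830729166667
top {'vfov': 48.34386830927857, 'cx': 310.6527574351785, 'cy': 236.49827335424754, 'position': array([0.33171676, 0.11273701, 1.12354127]), 'rotation': array([[-0.02351577,  0.98397613, -0.17674273],
       [-0.99957623, -0.02617604, -0.01273486],
       [-0.01715722,  0.17636836,  0.98417469]])} 0.9963313802083333
{'time': 0.1, 'joint_positions': array([-1.10597769e+00,  8.74054109e-02,  1.75199809e-01,  1.65975104e+00,
        7.73188578e-06,  1.57080734e+00]), 'qd': array([ 1.12408582e-03, -3.35929689e-04,  2.93243242e-03,  4.94340489e-04,
       -1.79824763e-03,  1.31282366e-05]), 'joint_efforts': array([-7.46145615e-04, -5.21561050e+01,  4.65652370e+01,  1.60398299e-02,
       -3.64640653e-05,  6.77259823e-05]), 'tool_pos': array([ 0.24646922, -0.49149408,  0.24764678]), 'ee_rot': array([[ 8.93907820e-01,  4.48250539e-01, -5.13210902e-04],
       [ 4.48250833e-01, -8.93907214e-01,  1.04067253e-03],
       [ 7.71909662e-06, -1.16031253e-03, -9.99999327e-01]]), 'wrist_force': array([ 0.16383661,  0.03452456, -0.47606654]), 'moment': array([0.03985584, 0.02160961, 0.02181634]), 'grip_force': 0.0, 'opening': 1.0009591443162398} 0.017
```

View pics/scene1.png

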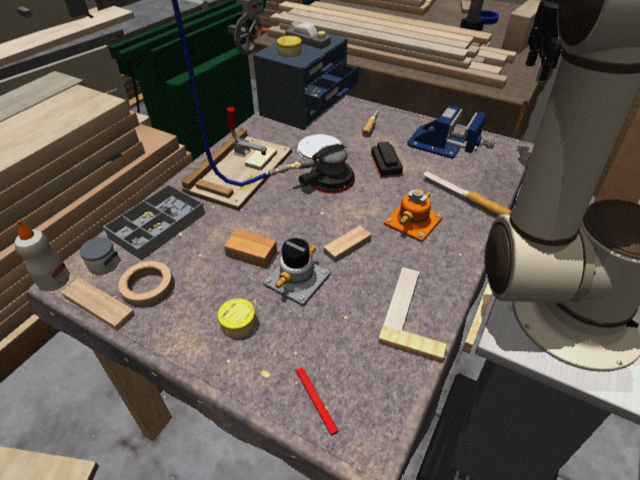

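View pics/top1.png

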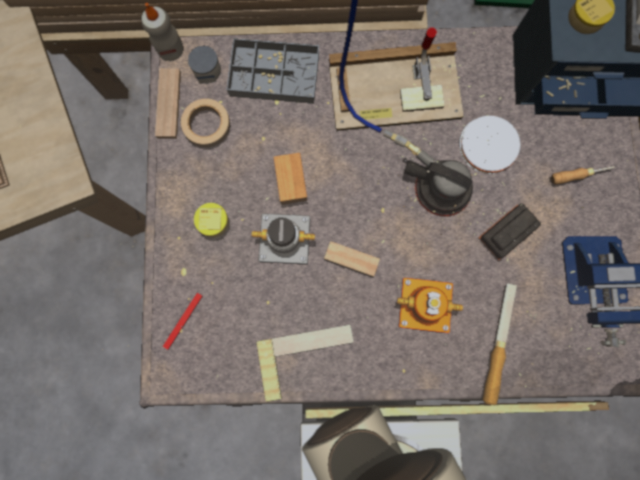

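The grey pot with the black cap is at top (284,235) and scene (296,250). The orange look-alike, at top (430,304) and scene (414,213), is excluded by its colour. I'll confirm with one enlarged crop.

Run:
```python
from h import *
a=np.load('last_top.npz'); b=np.load('last_scene.npz')
A=cv2.resize(a['p'][190:280,240:330],(400,400),interpolation=cv2.INTER_CUBIC) # scale 4.444
B=cv2.resize(b['p'][220:310,250:340],(400,400),interpolation=cv2.INTER_CUBIC)
cv2.imwrite('pics/crop1.png',np.hstack([A,B])[...,::-1])
# depth-based: points near cap top
for n,z in(('top',a),('scene',b)):
    c=optics.calibration(n);f=240/np.tan(np.radians(c['vfov'])/2)
    v,u=np.mgrid[:480,:640];D=z['d']
    P=np.stack([(u-c['cx'])/f*D,-(v-c['cy'])/f*D,-D],-1)@np.array(c['rotation']).T+c['position']
    c0=(235,284) if n=='top' else (245,295)
    X0=P[c0]
    m=(np.hypot(P[...,0]-X0[0],P[...,1]-X0[1])<.07)&(D>0)
    t=m&(P[...,2]>.09)&(P[...,2]<.106)
    q=P[t];print(n,t.sum(),'captop',np.median(q,0),(q.min(0)+q.max(0))/2,np.ptp(q,axis=0), cv2.minEnclosingCircle(q[:,:2].astype('f4')))
    t=m&(P[...,2]>.006)&(P[...,2]<.014); q=P[t]
    print('plate',t.sum(),cv2.minAreaRect(q[:,:2].astype('f4')),np.median(P[m&(P[...,2]<.005)][:,2]) )
```

```text
top 598 captop [0.52923306 0.18358994 0.09709995] [0.5303298  0.18396302 0.09752509] [0.05476132 0.05490103 0.01456079] ((0.5301800966262817, 0.18420618772506714), 0.027845917269587517)
plate 990 ((0.5301715731620789, 0.18388482928276062), (0.10382739454507828, 0.10388465970754623), 85.41511535644531) -0.0017146476920016918
scene 488 captop [0.52486662 0.18893295 0.09838729] [0.52680366 0.18410799 0.0971274 ] [0.05365233 0.0563045  0.01385992] ((0.5264446139335632, 0.18436168134212494), 0.02878829464316368)
plate 805 ((0.5264809727668762, 0.18561261892318726), (0.1054915338754654, 0.10312247276306152), 84.96302795410156) -0.00013857758419472122
```

View pics/crop1.png

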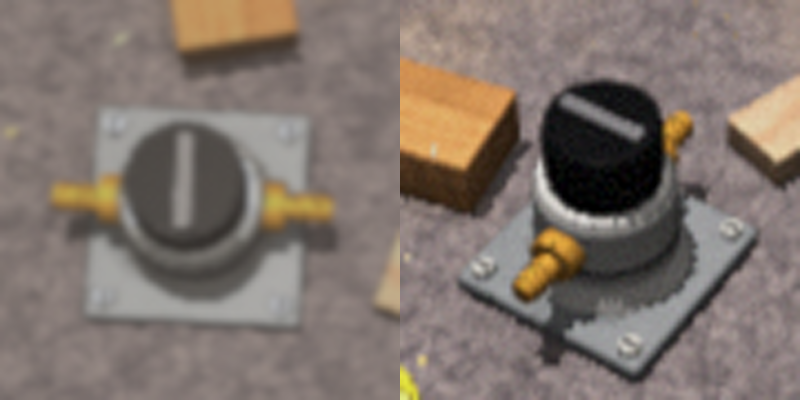

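The crop shows the black ribbed cap with its grey pointer on the aluminium pot, pointer along x. The axis is at about (0.528, 0.184) and the top at 0.097–0.098, and both views agree. I'll start the approach.

servo_tool --plan '[[[0.4,0.9,0],[0,0,1],0],[[0.4,0.9,0],[0,0,1],0],[[0.4,0.9,0],[0,0,1],0],[[0.4,0.9,0],[0,0,1],0],[[0.4,0.9,0],[0,0,1],0],[[0.4,0.9,0],[0,0,1],0],[[0.4,0.9,0],[0,0,1],0],[[0.4,0.9,0],[0,0,1],0],[[0.4,0.9,0],[0,0,1],0],[[0.4,0.9,0],[0,0,1],0]]'

```text
time: 1.35
tool_pos: [0.4468, -0.04, 0.2481]
ee_rot: [[0.394, 0.919, -0.0], [0.919, -0.394, -0.0], [-0.0, -0.0, -1.0]]
wrist_force: [0.1, -0.4, -0.9]
opening: 0.999
grip_force: 0.0
```

```bash
cat > s.py <<'E'
from h import *
o=telemetry.get_obs(); R=o['ee_rot']
print(o['time'],o['tool_pos'].round(4),'yaw',np.degrees(np.arctan2(R[1,0],R[0,0])).round(2),'tilt',R[:2,2].round(4),'q',np.degrees(o['joint_positions']).round(1))
print('F',o['wrist_force'].round(2),'M',o['moment'].round(3),o['opening'],o['grip_force'])
E
python3 s.py
```

```text
1.35 [ 0.4468 -0.04    0.2481] yaw 66.77 tilt [-0.0002 -0.0001] q [ -5.1  -8.8  -3.4  95.5  -0.  108.1]
F [ 0.12 -0.43 -0.95] M [-0.005  0.016  0.033] 0.9989113129034557 0.0
```

servo_tool --plan '[[[0.325,0.896,0],[0,0,1],0],[[0.325,0.896,0],[0,0,1],0],[[0.325,0.896,0],[0,0,1],0],[[0.325,0.896,0],[0,0,1],0],[[0.325,0.896,0],[0,0,1],0],[[0,0,-0.2],[0,0,1],0],[[0,0,-0.4],[0,0,1],0],[[0,0,-0.4],[0,0,1],0],[[0,0,-0.4],[0,0,1],0],[[0,0,-0.4],[0,0,1],0],[[0,0,-0.2],[0,0,1],0],[[0,0,0],[0,0,1],0],[[0,0,0],[0,0,1],0],[[0,0,0],[0,0,0],0]]'

```text
time: 3.1
tool_pos: [0.5276, 0.1823, 0.1479]
ee_rot: [[-0.479, 0.878, -0.001], [0.878, 0.479, -0.0], [0.0, -0.001, -1.0]]
wrist_force: [-0.1, -0.0, 0.0]
opening: 0.998
grip_force: 0.0
```

```bash
python3 s.py
python3 - <<'E'
from h import *
p,_=snap('top');q,_=snap('scene')
A=cv2.resize(p[180:290,230:340],(400,400),interpolation=cv2.INTER_CUBIC)
B=cv2.resize(q[180:300,235:355],(400,400),interpolation=cv2.INTER_CUBIC)
cv2.imwrite('pics/crop2.png',np.hstack([A,B])[...,::-1])
E
```

```text
3.1 [0.5276 0.1823 0.1479] yaw 118.6 tilt [-0.0007 -0.0002] q [19.1  5.3 -0.7 84.1  0.  80.5]
F [-0.13 -0.05  0.03] M [-0.01   0.032 -0.021] 0.9984715114882954 0.0
```

View pics/crop2.png

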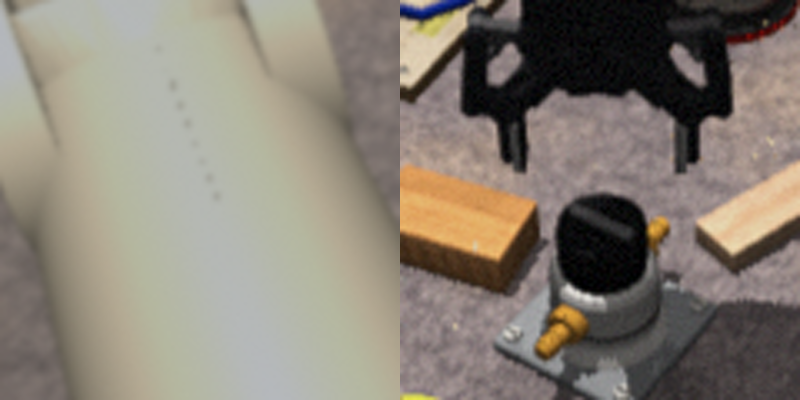

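The open jaws straddle the cap (finger tips at crop x≈515 and 685, cap at 602), so they are well centred. Next I lower, close gently and check the force.

servo_tool --plan '[[[0.01,0.035,-0.3],[0,0,0],0],[[0,0,-0.4],[0,0,0],0],[[0,0,-0.3],[0,0,0],0],[[0,0,-0.2],[0,0,0],0],[[0,0,-0.06],[0,0,0],0],[[0,0,0],[0,0,0],0.2],[[0,0,0],[0,0,0],0.3],[[0,0,0],[0,0,0],0.35],[[0,0,0],[0,0,0],0.4],[[0,0,0],[0,0,0],0.45],[[0,0,0],[0,0,0],0.5],[[0,0,0],[0,0,0],0.5]]'

```text
time: 4.7
tool_pos: [0.5286, 0.1842, 0.0862]
ee_rot: [[-0.479, 0.878, 0.001], [0.878, 0.479, 0.0], [-0.0, 0.001, -1.0]]
wrist_force: [-0.4, -0.1, 6.0]
opening: 0.613
grip_force: 61.5
```

```bash
python3 s.py
```

```text
4.7 [0.5286 0.1842 0.0862] yaw 118.63 tilt [0.0013 0.0004] q [19.2  6.2 -6.6 77.2  0.  80.6]
F [-0.37 -0.09  6.04] M [-0.087  0.229  0.02 ] 0.6131447491707668 61.492896750569344
```

Gripped, with small side force. Trying +z (counter-clockwise) slowly, 8 degrees first.

servo_tool --plan '[[[0,0,0],[0,0,0.4],0.5],[[0,0,0],[0,0,0.4],0.5],[[0,0,0],[0,0,0.4],0.5],[[0,0,0],[0,0,0.4],0.5],[[0,0,0],[0,0,0.4],0.5]]'

```text
time: 5.32
tool_pos: [0.5288, 0.1843, 0.0862]
ee_rot: [[-0.597, 0.802, 0.002], [0.802, 0.597, 0.001], [-0.0, 0.002, -1.0]]
wrist_force: [0.2, 0.7, 5.9]
opening: 0.609
grip_force: 61.4
```

```bash
python3 s.py
```

```text
5.325 [0.5288 0.1843 0.0862] yaw 126.67 tilt [0.0016 0.0006] q [19.2  6.2 -6.5 77.2  0.  72.5]
F [0.2  0.7  5.94] M [ 0.033  0.039 -0.09 ] 0.6093641264218884 61.44179653376341
```

servo_tool --plan '[[[0,0,0],[0,0,0.4],0.5],[[0,0,0],[0,0,0.4],0.5],[[0,0,0],[0,0,0.4],0.5]]'

```text
time: 5.7
tool_pos: [0.5288, 0.1843, 0.0862]
ee_rot: [[-0.662, 0.749, 0.002], [0.749, 0.662, 0.001], [-0.001, 0.002, -1.0]]
wrist_force: [0.1, 0.7, 5.6]
opening: 0.61
grip_force: 61.4
```

```bash
python3 s.py
```

```text
5.7 [0.5288 0.1843 0.0862] yaw 131.48 tilt [0.0016 0.0006] q [19.2  6.2 -6.5 77.2 -0.  67.7]
F [0.07 0.72 5.58] M [-0.01   0.01  -0.092] 0.6098178867288517 61.44093660637736
```

Still turning freely at 13°. Continuing past the 15° bound.

servo_tool --plan '[[[0,0,0],[0,0,0.4],0.5],[[0,0,0],[0,0,0.4],0.5],[[0,0,0],[0,0,0.4],0.5],[[0,0,0],[0,0,0.4],0.5]]'

```text
time: 6.2
tool_pos: [0.5288, 0.1843, 0.0862]
ee_rot: [[-0.742, 0.671, 0.002], [0.671, 0.742, 0.001], [-0.001, 0.001, -1.0]]
wrist_force: [-0.4, 0.8, 5.2]
opening: 0.612
grip_force: 61.4
```

```bash
python3 s.py
```

```text
6.2 [0.5288 0.1843 0.0862] yaw 137.87 tilt [0.0016 0.0006] q [19.2  6.2 -6.5 77.2  0.  61.3]
F [-0.43  0.84  5.23] M [ 0.07  -0.001 -0.086] 0.6124256453967286 61.44183050841093
```

There's no stop at 19°, so this is the loosening direction. Turning on to about 76°.

servo_tool --plan '[[[0,0,0],[0,0,0.8],0.5],[[0,0,0],[0,0,0.8],0.5],[[0,0,0],[0,0,0.8],0.5],[[0,0,0],[0,0,0.8],0.5],[[0,0,0],[0,0,0.8],0.5],[[0,0,0],[0,0,0.8],0.5],[[0,0,0],[0,0,0.8],0.5],[[0,0,0],[0,0,0.8],0.5],[[0,0,0],[0,0,0.8],0.5],[[0,0,0],[0,0,0.8],0.5],[[0,0,0],[0,0,0.8],0.5],[[0,0,0],[0,0,0.8],0.5],[[0,0,0],[0,0,0.8],0.5],[[0,0,0],[0,0,0.8],0.5],[[0,0,0],[0,0,0.8],0.5],[[0,0,0],[0,0,0.8],0.5],[[0,0,0],[0,0,0.8],0.5],[[0,0,0],[0,0,0.8],0.5],[[0,0,0],[0,0,0],0.5]]'

```text
time: 8.57
tool_pos: [0.5291, 0.1847, 0.0861]
ee_rot: [[-0.964, -0.266, 0.002], [-0.266, 0.964, 0.001], [-0.002, 0.001, -1.0]]
wrist_force: [3.5, 3.5, 5.6]
opening: 0.608
grip_force: 62.1
```

```bash
python3 s.py
```

```text
8.575 [0.5291 0.1847 0.0861] yaw -164.57 tilt [0.0021 0.0013] q [19.2  6.2 -6.5 77.1  0.   3.8]
F [3.5  3.52 5.59] M [ 0.646 -0.544  0.062] 0.6080068348809533 62.11433893069625
```

servo_tool --plan '[[[0,0,0.05],[0,0,0],0.5],[[0,0,0.05],[0,0,0],0.5],[[0,0,0.05],[0,0,0],0.5],[[0,0,0],[0,0,0],0.5]]'

```text
time: 9.07
tool_pos: [0.5281, 0.1843, 0.0924]
ee_rot: [[-0.964, -0.265, -0.001], [-0.265, 0.964, 0.0], [0.001, 0.0, -1.0]]
wrist_force: [1.6, 2.9, 0.7]
opening: 0.609
grip_force: 64.3
```

```bash
python3 s.py
```

```text
9.075 [0.5281 0.1843 0.0924] yaw -164.62 tilt [-0.0006  0.0002] q [19.2  6.1 -5.9 78.   0.   3.9]
F [1.59 2.87 0.66] M [ 0.582 -0.271  0.005] 0.6087617539275662 64.31305015459657
```

servo_tool --plan '[[[0,0,0.08],[0,0,0],0.5],[[0,0,0.08],[0,0,0],0.5],[[0,0,0.08],[0,0,0],0.5],[[0,0,0.08],[0,0,0],0.5],[[0,0,0],[0,0,0],0.5]]'

```text
time: 9.7
tool_pos: [0.5283, 0.184, 0.1093]
ee_rot: [[-0.964, -0.266, 0.0], [-0.266, 0.964, -0.0], [-0.0, -0.0, -1.0]]
wrist_force: [0.1, 0.2, -2.0]
opening: 0.613
grip_force: 64.1
```

```bash
python3 s.py
```

```text
9.7 [0.5283 0.184  0.1093] yaw -164.58 tilt [ 0.0003 -0.    ] q [19.2  5.8 -4.4 79.8 -0.   3.8]
F [ 0.14  0.16 -1.96] M [-0.006  0.029 -0.   ] 0.6129883952926267 64.07261660322547
```

Free of the teeth: Fz is about the cap's weight. Raising to about 100 mm.

servo_tool --plan '[[[0,0,0.15],[0,0,0],0.5],[[0,0,0.2],[0,0,0],0.5],[[0,0,0.25],[0,0,0],0.5],[[0,0,0.3],[0,0,0],0.5],[[0,0,0.3],[0,0,0],0.5],[[0,0,0.2],[0,0,0],0.5],[[0,0,0.13],[0,0,0],0.5],[[0,0,0],[0,0,0],0.5],[[0,0,0],[0,0,0],0.5],[[0,0,0],[0,0,0],0.5],[[0,0,0],[0,0,0],0.5]]'

```text
time: 11.08
tool_pos: [0.5282, 0.184, 0.185]
ee_rot: [[-0.964, -0.266, -0.0], [-0.266, 0.964, -0.0], [0.0, -0.0, -1.0]]
wrist_force: [-0.1, 0.3, -1.2]
opening: 0.608
grip_force: 64.1
```

```bash
python3 s.py
python3 - <<'E'
from h import *
q,d=snap('scene')
c=optics.calibration('scene');f=240/np.tan(np.radians(c['vfov'])/2)
v,u=np.mgrid[:480,:640]
P=np.stack([(u-c['cx'])/f*d,-(v-c['cy'])/f*d,-d],-1)@np.array(c['rotation']).T+c['position']
m=(np.hypot(P[...,0]-.528,P[...,1]-.184)<.029)&(P[...,2]>.1)&(P[...,2]<.2)&(d>0)
print(m.sum(),P[m].min(0),np.percentile(P[m][:,2],[2,50,98]))
B=cv2.resize(q[150:300,220:370],(600,600),interpolation=cv2.INTER_CUBIC)
cv2.imwrite('pics/crop3.png',B[...,::-1])
E
```

```text
11.075 [0.5282 0.184  0.185 ] yaw -164.57 tilt [-0.0004 -0.0002] q [19.2  5.4  3.6 88.1 -0.   3.8]
F [-0.09  0.33 -1.19] M [ 0.032  0.    -0.012] 0.6081008334988451 64.0815194696188
370 [0.49924662 0.15514141 0.16025337] [0.16368024 0.19377013 0.19912916]
```

View pics/crop3.png

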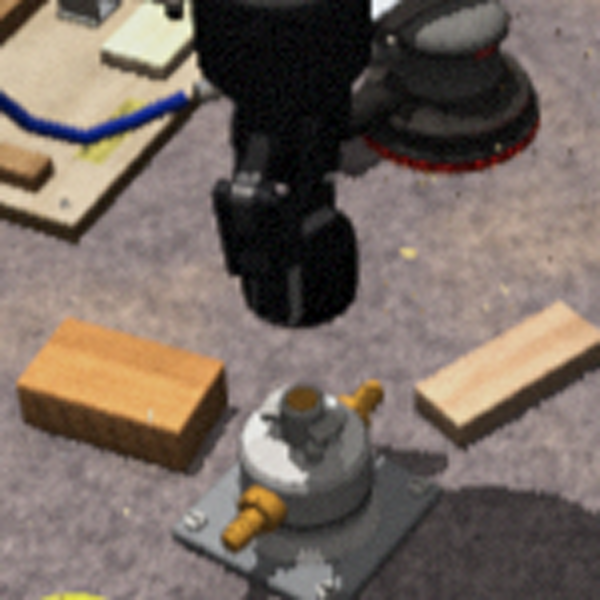

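The cap is held level above the bare neck. The neck is at crop (302,400) and the cap at (300,270). The cap's rim is at about z = 0.163, roughly 10 cm above its seat. The neighbouring pieces haven't moved.

```bash
python3 -c "
from bench import r
print(r.finish_job())"
```

```text
the job is handed in; nothing more can be done
None
```

The cap came off counter-clockwise (seen from above), so the thread is right-handed; it is held level about 10 cm above the pot, the wooden pieces look unmoved, the arm never went near the tin, and the job is handed in.

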